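Slide the tray onto the middle rails of the grill rack

ROBOT

A 7-joint arm with a two-finger parallel gripper is mounted at the origin on the work surface. World frame = base frame: x ahead of the robot, y to its left, z up, the work surface at z = 0. Lengths are in m, angles in rad, forces in N, time in s.
With the tool pointing down it reaches from about 0.4 to 0.875 m from the base axis. Payload 19.3 kg.
Tool frame: the origin (TCP) lies midway between the tips of the shut fingers; the grasp point (between the pads) lies 19 mm behind it; y points along the fingers, z is the direction in which the jaws open and shut, and the axes are right-handed (so a half turn about y gives the same grasp; the last joint's range is limited). The gripper opens to 85 mm and grips with 20 to 120 N. Pads are 22 mm wide; open, the fingers measure 114 mm over their backs; the gripper's body (76 mm by 85 mm) begins 54 mm behind the grasp point. The pads swing forward as they close: fully open they stand 13 mm farther back than shut.
Start: joints at [1.06, 0.521, -0.036, 1.599, 0.021, 1.021, -0.113], TCP at [0.267, -0.565, 0.231] pointing down, gripper open.
Joint ranges: [-2.91, 2.91], [-0.3, 2.13], [-1.5, 1.42], [0.17, 2.43], [-1.26, 4.41], [0.16, 1.93], [-2.52, 2.52]. Speed limits (rad/s): [1.89, 1.89, 2.39, 2.39, 3.01, 3.01, 3.01].

INTERFACE

Orientations are given as a unit quaternion [w, x, y, z].
In Python, from cell import r, cams, order, monitor gives the robot as it stands. Calls block until the motion is done:
- r.reach(position, orientation): joint-space move of the TCP to a pose.
- r.servo_line(position, orientation=None, speed=0.15, stop_force=None): straight line of the TCP; orientation=None keeps the orientation; speed is the mean speed in m/s. With stop_force (N) it stops when the force on the tool has changed by that much, and returns True; else False.
- r.move_joints(angles): joint-space move.
- r.grip(opening, strength=None): finger opening in m; strength is the grip in N (None keeps the last); returns when the fingers have stopped.
- r.pause(seconds).
- r.inverse_kinematics(position, orientation): joint angles nearest the present ones, or None.
- cams.capture(name): name is "scene" or "top" or "wrist"; returns a dict with "frame" (420x560x3 uint8, red, green, blue), "fx", "fy", "cx", "cy" (pixels), "xyz" and "attitude" of the camera in the world. Camera axes: x right, y down, z forward; pixel columns grow to the right and rows downward; lengths in m; the calibration is good to about 2 mm. A picture is of the moment at which its call begins. There is no depth.
A pose or a line that the arm cannot do raises r.IKError and nothing moves.
- order.finish_job(): hands the job in, once; it reports no verdict.
Readings, each from a call of its own:
- monitor.read_time(): time.
- monitor.read_qpos(): joint angles.
- monitor.read_qd(): joint speeds.
- monitor.read_effort(): joint torques, N m.
- monitor.read_tcp_pos(): TCP position.
- monitor.read_tcp_rot(): TCP orientation.
- monitor.read_wrist_force(): force on the tool from outside, world axes, zero at the start.
- monitor.read_moment(): the same for the moment, N m.
- monitor.read_width(): finger opening in m.
Only numpy, scipy, OpenCV 4.12 (cv2) and the standard library are available. Lean on these libraries where they do the work, as an engineer would, in place of code of your own. Each camera call takes 0.05 s, during which the arm holds its last target.

TASK

Pick up the metal tray from the counter and set its rear end, level, on the middle pair of rails of the rack, then let go of it while it still sticks out well in front. Then push it the rest of the way in until you feel it press on the sprung rubber buffer at the back (a firm touch of a few newtons, kept for a moment; do not ram it), and leave it lying flat on the middle rails without touching it. Leave the phone vise, jar, tweezer and speaker where they are.

Things in the scene. Friction and masses are not known exactly. Their poses are not given: they have to be found in the camera images.
- tray: Loose shallow aluminium tray, 0.25-0.5 kg, flat on the counter at first: pan 180 mm long (its x), 150 wide (y), rim 22 high, walls 3 thick. Origin: centre of the pan's underside, z up; +x points to the rear end, which enters the rack first. At the front a dark steel grip bar stands outside the wall (see tray_grip).
- tray_grip (a point): Centre in plan of the tray's upright grip bar, 96 mm in front (-x) of the tray's origin, 26 mm above its underside. Bar: 12 mm thick along x (tray x -102 to -90), 70 mm wide along y, from 4 to 40 mm above the underside. Behind it lies the 3 mm wall, 22 mm high: a low grip takes both, 15 mm.
- rack: Fixed open steel rack, its height differs each time. +x is the way in, z up; depth x -100 to +100 mm, 156 mm clear between side plates. Three pairs of rails: ledges 12 mm wide, 4 thick, full depth, tops 30, 80, 130 mm above the origin. The lowest pair holds a fixed pan, its bar 2 mm out of the mouth and up to 70 mm high; middle and top are empty. Mouth cross-bar: see mid_mouth.
- mid_mouth (a point): Middle of the rack's mouth at the tops of the middle rails (100 mm in front of the rack's origin, 80 mm above it), where the tray's underside goes. A 10 mm cross-bar spans the mouth at the top, 80 to 90 mm above this point and 3 to 13 mm inside, another at the rear: a gripper must lean back to push the tray home under it.
- buffer: Fixed mount of the buffer, 100 mm behind the rack's origin at middle rail height. Its rubber pad (60 mm wide, 3-21 mm above the rails) is set differently each time, unlisted: face 11 to 41 mm in front of this origin, so the tray touches it with its origin 1 to 31 mm before the rack's. Spring 1.6 N + 0.8 N/mm for 10 mm, then hard. 3 N for 0.15 s is a touch, over 20 N ramming. Rail drag 1-5 N.
- vise: Bystander: black plastic phone vise on a stand, about 150 mm tall with a clamp knob at the side. Origin under its centre.
- jar: Bystander: small glass jar with a steel lid, 48 mm wide, 60 mm tall. Origin under its centre.
- tweezer: Bystander: stainless tweezer lying flat, 130 mm long, 8 mm high. Origin under its centre.
- speaker: Bystander: grey speaker module, 50 x 70 mm, 30 mm high. Origin under its centre.
Not all that is in view belongs to the job. Several things look just like the tray: the one meant starts farthest to the robot's right.

How it is judged:
By the outcome, as a careful person would: the job done as asked, in the order asked, and still so for the second after the job is handed in, with the robot touching nothing.
It also fails if it takes over 51 s, if anything falls off the work surface, if the arm or the gripper's body presses on something with over 40 N, if the wrist force passes 120 N, or if a joint passes its speed limit or range.

## Working session

There is one attempt and no reset: what is moved stays moved. The work goes in short steps, each a Python script; the robot and the scene stay as the last script left them, time stands still between calls to the robot, and variables do not carry over. Pictures are saved under pics/ and viewed, and the job is handed in when it is done.

```bash
ls; mkdir -p pics; python3 - <<'E'
from cell import r,cams,order,monitor
import cv2
print(monitor.read_time(),monitor.read_tcp_pos(),monitor.read_tcp_rot(),monitor.read_width())
for n in ["scene","top","wrist"]:
    c=cams.capture(n); cv2.imwrite(f"pics/{n}0.png",c["frame"][:,:,::-1])
    print(n,{k:c[k] for k in c if k!="frame"})
E
```

```text
pics
0.0 [ 0.2665122  -0.56497687  0.23074274] [ 0.15447932 -0.15468079  0.6903746  -0.68963244] 0.08529523775489055
scene {'fx': 534.7800443947672, 'fy': 534.7800443947672, 'cx': 281.156652002118, 'cy': 209.4903587969952, 'xyz': array([ 1.7149989 , -0.337306  ,  0.96750185]), 'attitude': array([-0.36677506,  0.70059033,  0.54552501, -0.27758189])}
top {'fx': 381.276837072665, 'fy': 381.276837072665, 'cx': 271.30059638777135, 'cy': 214.8851245347386, 'xyz': array([ 0.43853313, -0.00228715,  1.02679104]), 'attitude': array([-0.02646496,  0.70617501, -0.70563346,  0.05194117])}
wrist {'fx': 352.1395953021051, 'fy': 352.1395953021051, 'cx': 285.67003746601677, 'cy': 212.33084324113958, 'xyz': array([ 0.33893388, -0.53029961,  0.37335731]), 'attitude': array([ 0.13278344,  0.83377976, -0.52913631, -0.08482119])}
```

View pics/scene0.png

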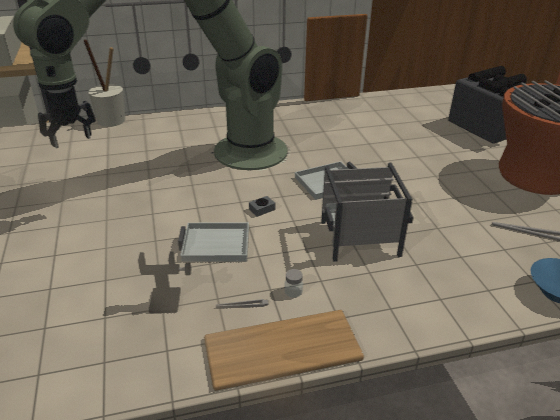

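View pics/top0.png

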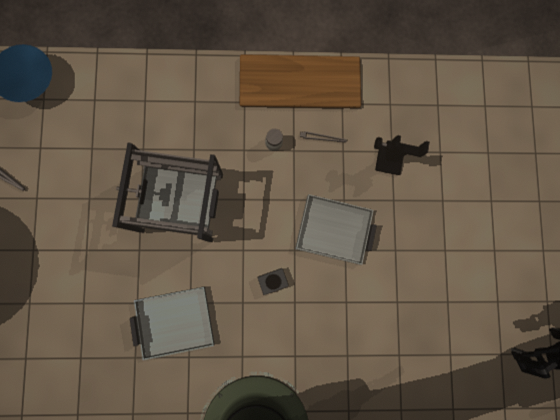

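View pics/wrist0.png

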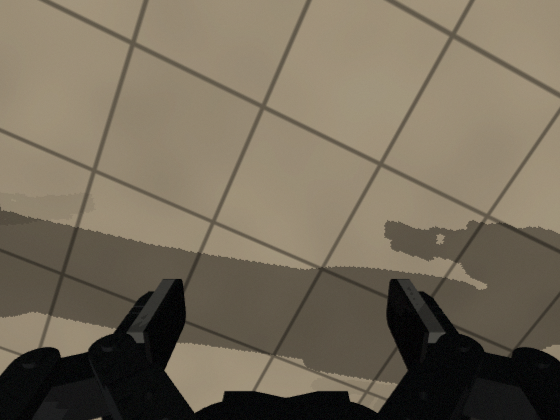

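Top view: candidates that look like the tray are at (335,230), (173,323), and a pan inside the rack (175,195). Image right is −y, the robot's right, so (335,230) fits, with its bar at (372,237). I'll enlarge it and the rack.

```bash
python3 - <<'E'
import cv2
t=cv2.imread("pics/top0.png"); s=cv2.imread("pics/scene0.png")
f=lambda im,x,y,w,h,k:cv2.convertScaleAbs(cv2.resize(im[y:y+h,x:x+w],None,fx=k,fy=k,interpolation=cv2.INTER_CUBIC),alpha=1.6)
cv2.imwrite("pics/c1.png",f(t,285,180,110,100,6))
cv2.imwrite("pics/c2.png",f(t,100,130,130,120,5))
cv2.imwrite("pics/c3.png",f(s,300,150,130,120,5)*1)
E
```

```text
(no output)
```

View pics/c1.png

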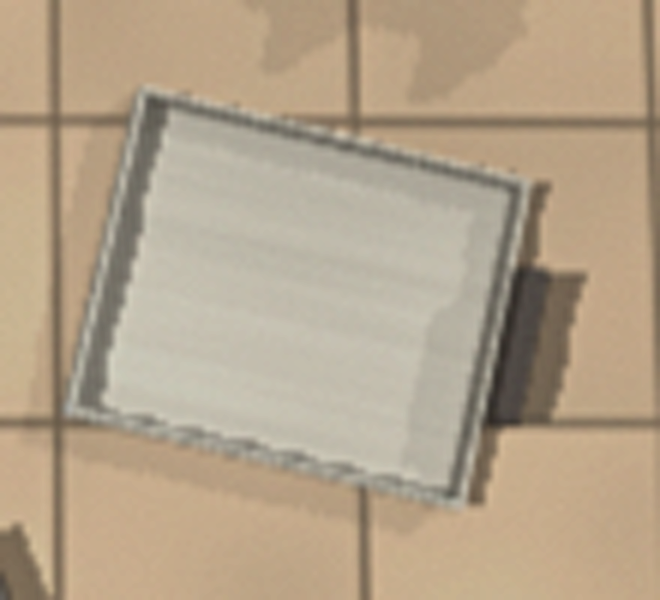

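View pics/c2.png

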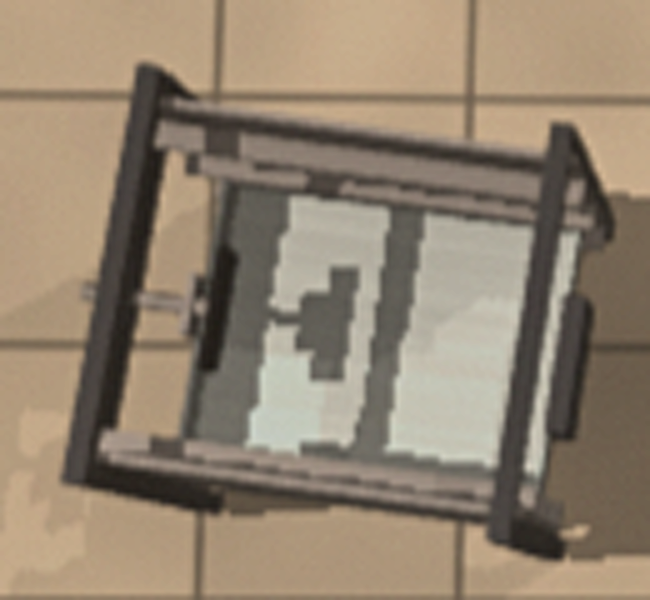

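View pics/c3.png

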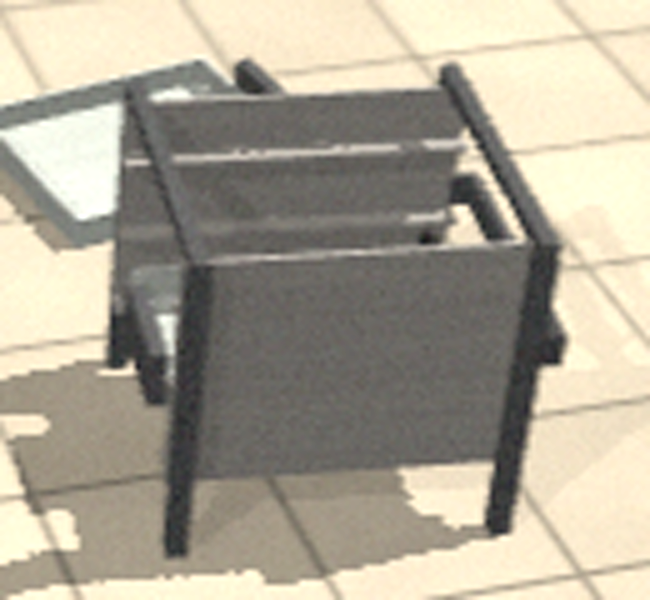

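c1 shows the tray alone with its dark bar at right, so its +x points to image-left (+y), and it matches the description. c2 and c3 show the rack mouth on the right (−y) side, with the low pan's bar sticking out. Next I compute the geometry.

```bash
cat > h.py <<'E'
import numpy as np, cv2
from scipy.spatial.transform import Rotation as R
TOP={'f':381.276837072665,'cx':271.30059638777135,'cy':214.8851245347386,'p':np.array([0.43853313,-0.00228715,1.02679104]),'q':[-0.02646496,0.70617501,-0.70563346,0.05194117]}
SC={'f':534.7800443947672,'cx':281.156652002118,'cy':209.4903587969952,'p':np.array([1.7149989,-0.337306,0.96750185]),'q':[-0.36677506,0.70059033,0.54552501,-0.27758189]}
def rot(q): return R.from_quat([q[1],q[2],q[3],q[0]])
def quat(r_): x=r_.as_quat(); return np.array([x[3],x[0],x[1],x[2]])
def cam(c): return {'f':c['fx'],'cx':c['cx'],'cy':c['cy'],'p':np.array(c['xyz']),'q':c['attitude']}
def ray(c,u,v):
    d=rot(c['q']).apply([(u-c['cx'])/c['f'],(v-c['cy'])/c['f'],1]); return c['p'],d/np.linalg.norm(d)
def onz(c,u,v,z):
    p,d=ray(c,u,v); return p+d*(z-p[2])/d[2]
def tri(*cv):
    A=0;b=0
    for c,u,v in cv:
        p,d=ray(c,u,v); M=np.eye(3)-np.outer(d,d); A=A+M; b=b+M@p
    x=np.linalg.solve(A,b)
    return x,[np.linalg.norm(np.cross(x-ray(*k)[0],ray(*k)[1])) for k in cv]
def proj(c,P):
    q=rot(c['q']).inv().apply(np.array(P)-c['p']); return np.array([c['f']*q[0]/q[2]+c['cx'],c['f']*q[1]/q[2]+c['cy']])
E
cat > m1.py <<'E'
from h import *
cr=lambda x,y,ox,oy,k:((x+.5)/k-.5+ox,(y+.5)/k-.5+oy)
C=[onz(TOP,*cr(x,y,285,180,6),.022) for x,y in [(145,90),(530,180),(463,505),(66,412)]]
C=np.array(C); print(C.round(4))
print("sides",[np.linalg.norm(C[i]-C[(i+1)%4]).round(4) for i in range(4)],"ctr",C.mean(0))
xd=C[0]+C[3]-C[1]-C[2]; print("yaw",np.arctan2(xd[1],xd[0])); yd=C[0]+C[1]-C[2]-C[3]; print("yaw from y",np.arctan2(yd[1],yd[0])+np.pi/2)
P={}
for n,a,b in [("Ffar",(564,127),(197,262)),("Fnear",(503,540),(135,85)),("Rfar",(150,70),(543,243)),("Rnear",(77,480),(451,70))]:
    x,e=tri((TOP,*cr(*a,100,130,5)),(SC,*cr(*b,300,150,5))); P[n]=x; print(n,x.round(4),np.round(e,4))
for a,b in [("Ffar","Fnear"),("Rfar","Rnear"),("Ffar","Rfar"),("Fnear","Rnear")]:
    d=P[b]-P[a]; print(a,b,np.linalg.norm(d),np.arctan2(d[1],d[0]))
E
python3 m1.py
```

```text
[[ 0.6055 -0.1391  0.022 ]
 [ 0.5656 -0.3115  0.022 ]
 [ 0.4215 -0.2773  0.022 ]
 [ 0.4623 -0.1025  0.022 ]]
sides [np.float64(0.177), np.float64(0.1481), np.float64(0.1795), np.float64(0.1478)] ctr [ 0.51372649 -0.20759472  0.022     ]
yaw 1.342284184442597
yaw from y 1.3292137576286616
Ffar [0.664  0.0973 0.1972] [0.0009 0.0009]
Fnear [0.4817 0.1232 0.193 ] [0.001 0.001]
Rfar [0.6881 0.2791 0.1964] [0.0016 0.0016]
Rnear [0.5074 0.3064 0.1926] [0.0004 0.0004]
Ffar Fnear 0.1841641771220714 3.0006132549739384
Rfar Rnear 0.18284104727446343 2.991905489284583
Ffar Rfar 0.1833919023218645 1.4386844358434563
Fnear Rnear 0.18497530720749666 1.4314650286158075
```

```bash
cat >> h.py <<'E'
def tool(yaw,lean=0,flip=1):
    """jaw axis along heading yaw (flip=-1 reversed); lean: gripper body tips back toward -heading"""
    h=np.array([np.cos(yaw),np.sin(yaw),0]); z=h*np.cos(lean)+np.array([0,0,1])*np.sin(lean)*1.0
    # approach dir y: down, leaned so body sits at -h : y = -Z cos + h sin
    y=np.array([0,0,-1])*np.cos(lean)+h*np.sin(lean)
    z=z*flip; x=np.cross(y,z); return quat(R.from_matrix(np.c_[x,y,z]))
E
python3 - <<'E'
from h import *
from cell import r,monitor
q0=[0.15447932,-0.15468079,0.6903746,-0.68963244]; M=rot(q0); print(M.as_matrix().round(3))
print("cam off",M.inv().apply(np.array([0.33893388,-0.53029961,0.37335731])-[0.2665122,-0.56497687,0.23074274]).round(4), "cam fwd",M.inv().apply(rot([0.13278344,0.83377976,-0.52913631,-0.08482119]).apply([0,0,1])).round(3))
yt=1.337; h=np.array([np.cos(yt),np.sin(yt)]); T=np.array([.5137,-.2076]); G=T-.096*h; print("grip",G)
yr=1.43;hr=np.array([np.cos(yr),np.sin(yr)]);RC=np.array([.5853,.2015])
for f in (1,-1):
  for nm,p,q in [("pre",[*G,.12],tool(yt,0,f)),("grip",[*G,.008],tool(yt,0,f)),("rackfront",[*(RC-hr*(.1+.09+.02+.096)),.15],tool(yr,0,f)),("place",[*(RC-hr*.146),.113],tool(yr,0,f)),("push0",[*(RC-hr*.17),.125],tool(yr,.6,f)),("pushE",[*(RC-hr*.103),.122],tool(yr,.6,f)),("pushE45",[*(RC-hr*.103),.122],tool(yr,.8,f))]:
    s=r.inverse_kinematics(np.array(p),q); print(f,nm,None if s is None else np.round(s,2), (p[0]**2+p[1]**2)**.5)
E
```

```text
[[-0.904 -0.001  0.427]
 [-0.427  0.001 -0.904]
 [ 0.    -1.    -0.001]]
cam off [-0.0803 -0.1426 -0.0006] cam fwd [ 0.311  0.95  -0.   ]
grip [ 0.49145947 -0.30098821]
1 pre [ 0.88  0.65 -0.62  1.8   0.49  0.84  1.36] 0.5763040102929581
1 grip [ 0.8   0.81 -0.51  1.84  0.63  0.65  1.25] 0.5763040102929581
1 rackfront [ 0.57  0.59 -0.69  1.84  0.48  0.88  1.08] 0.5517692809682846
1 place [ 0.36  0.71 -0.82  1.82  0.66  0.9   0.66] 0.5676749333196502
1 push0 [ 0.76  0.8  -0.86  1.87 -0.05  0.64  1.55] 0.562423333748332
1 pushE [ 0.6   0.77 -0.8   1.89 -0.13  0.56  1.53] 0.5794558270404506
1 pushE45 [ 0.76  0.91 -0.91  1.89 -0.24  0.56  1.73] 0.5794558270404506
-1 pre [ 0.4   0.59  0.06  1.83 -0.05  0.73 -1.31] 0.5763040102929581
-1 grip [ 0.41  0.77  0.06  1.87 -0.08  0.51 -1.29] 0.5763040102929581
-1 rackfront [ 0.11  0.51 -0.05  1.87  0.04  0.76 -1.67] 0.5517692809682846
-1 place [-0.12  0.59 -0.11  1.85  0.1   0.71 -2.  ] 0.5676749333196502
-1 push0 [ 0.39  0.66 -0.3   1.89 -0.65  0.73 -1.05] 0.562423333748332
-1 pushE [ 0.29  0.66 -0.34  1.9  -0.68  0.65 -1.13] 0.5794558270404506
-1 pushE45 [ 0.42  0.74 -0.39  1.91 -0.88  0.73 -0.86] 0.5794558270404506
```

```bash
python3 - <<'E'
from h import *
from cell import r,cams,monitor
yt=1.337; h=np.array([np.cos(yt),np.sin(yt)]); T=np.array([.5137,-.2076]); G=T-.096*h
r.reach(np.array([*(G+.03*h),.21]),tool(yt,0,-1))
c=cams.capture("wrist"); cv2.imwrite("pics/w1.png",c["frame"][:,:,::-1]); print({k:c[k] for k in c if k!="frame"})
K=cam(c)
for p in [(.09,.075),(.09,-.075),(-.09,.075),(-.09,-.075)]:
    X=T+h*p[0]+np.array([-h[1],h[0]])*p[1]; print(p,proj(K,[*X,.022]).round(1))
print(monitor.read_time(),monitor.read_tcp_pos(),monitor.read_wrist_force())
E
```

```text
{'fx': 352.1395953021051, 'fy': 352.1395953021051, 'cx': 285.67003746601677, 'cy': 212.33084324113958, 'xyz': array([ 0.57581431, -0.29068255,  0.35263311]), 'attitude': array([-0.09756951, -0.61140206,  0.77547064,  0.12374571])}
(0.09, 0.075) [133.9 255.4]
(0.09, -0.075) [111.2 102.8]
(-0.09, 0.075) [308.8 255.1]
(-0.09, -0.075) [312.  102.4]
1.6 [ 0.49791296 -0.27297835  0.21005155] [0.15724672 0.08046619 0.49983241]
```

View pics/w1.png

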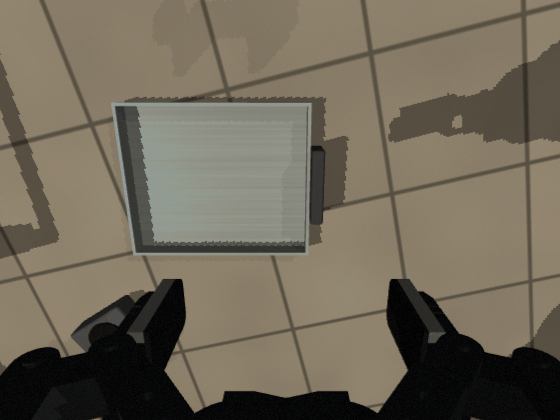

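The wrist view shows the tray's rim corners at (113,103), (311,103), (307,255) and (133,255). They match my projections to about 1–2 px, and the bar is at (317,185). Now I grasp it.

```bash
python3 - <<'E'
from h import *
from cell import r,cams,monitor
yt=1.337; h=np.array([np.cos(yt),np.sin(yt)]); T=np.array([.5137,-.2076]); G=T-.0945*h
q=tool(yt,0,-1)
r.reach(np.array([*G,.07]),q)
hit=r.servo_line(np.array([*G,.008]),q,speed=.06,stop_force=8)
print(hit,monitor.read_tcp_pos(),monitor.read_wrist_force())
r.grip(0.0,100); print("w",monitor.read_width(),monitor.read_wrist_force())
print("moment",monitor.read_moment())
r.servo_line(np.array([*G,.06]),q,speed=.06); r.pause(.3)
print("w",monitor.read_width(),monitor.read_wrist_force(),monitor.read_moment(),monitor.read_time(),monitor.read_tcp_pos())
for n in ["scene","wrist"]:
    c=cams.capture(n); cv2.imwrite(f"pics/{n}2.png",c["frame"][:,:,::-1])
E
```

```text
False [ 0.4920071  -0.29966825  0.00833942] [1.03345296 0.28148109 0.43273083]
w 0.012849578919539351 [-2.00064037 -2.41957607  8.66916345]
moment [1.17431806 0.04559639 0.01796169]
w 0.012234813358471118 [ 0.14357142  0.27083776 -3.27157463] [-0.19162246  0.0800728  -0.00341721] 5.3833 [ 0.49169172 -0.29945453  0.05976948]
```

View pics/scene2.png

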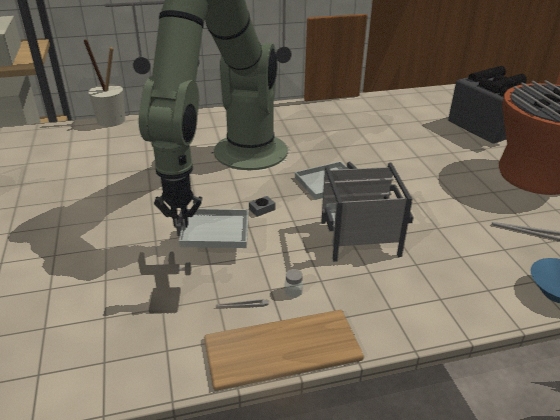

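View pics/wrist2.png

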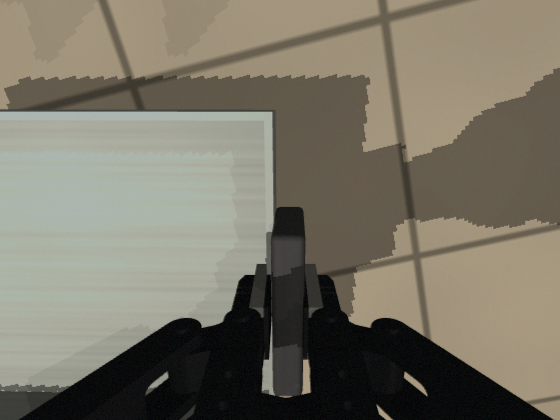

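The scene view shows the tray lifted about 5 cm with the rim roughly level. The wrist view shows the bar at (288,300) between the pads. Wrist readings give W≈3.6 N and the COM ≈50 mm ahead of the grip. I'll bring it in front of the rack and measure.

```bash
python3 - <<'E'
from h import *
from cell import r,cams,monitor
yt=1.337; yr=1.43; hr=np.array([np.cos(yr),np.sin(yr)]);RC=np.array([.5853,.2015])
p=monitor.read_tcp_pos(); r.servo_line(np.array([p[0],p[1],.153]),tool(yt,0,-1),speed=.12)
g=RC-hr*(.1+.09+.035+.0945)
r.reach(np.array([*g,.153]),tool(yr,0,-1)); r.pause(.3)
print(monitor.read_time(),monitor.read_tcp_pos(),monitor.read_width(),monitor.read_wrist_force(),monitor.read_moment())
for n in ["scene","top","wrist"]:
    c=cams.capture(n); cv2.imwrite(f"pics/{n}3.png",c["frame"][:,:,::-1])
    if n=="wrist": print(repr(cam(c)))
t=cv2.imread("pics/top3.png"); s=cv2.imread("pics/scene3.png")
f=lambda im,x,y,w,h,k:cv2.convertScaleAbs(cv2.resize(im[y:y+h,x:x+w],None,fx=k,fy=k,interpolation=cv2.INTER_CUBIC),alpha=1.5)
cv2.imwrite("pics/t3c.png",f(t,105,135,200,130,4))
cv2.imwrite("pics/s3c.png",f(s,220,130,200,140,4))
E
```

```text
7.4917 [ 0.54031242 -0.11554865  0.15291965] 0.012412395462238148 [ 0.60450935 -0.07950831 -3.67429151] [-0.23255935 -0.00753638  0.04852036]
{'f': 352.1395953021051, 'cx': 285.67003746601677, 'cy': 212.33084324113958, 'p': array([ 0.61959391, -0.12589359,  0.29554098]), 'q': array([-0.10307711, -0.6467438 ,  0.74624987,  0.11920021])}
```

View pics/t3c.png

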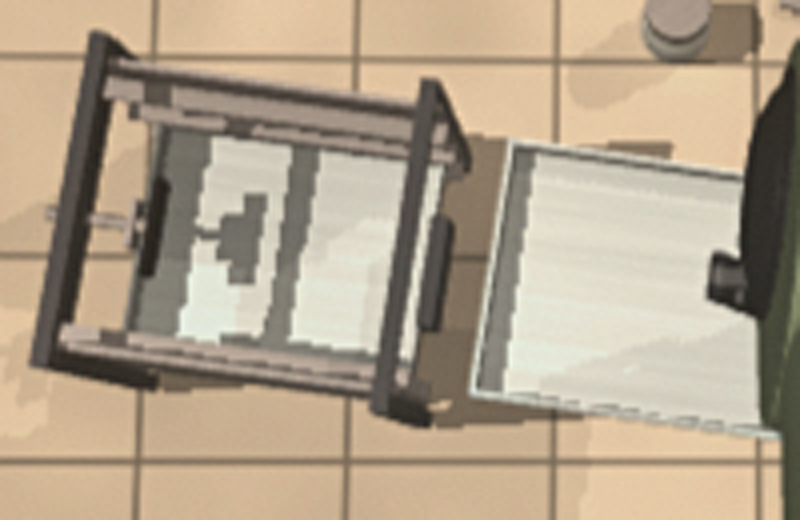

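View pics/s3c.png

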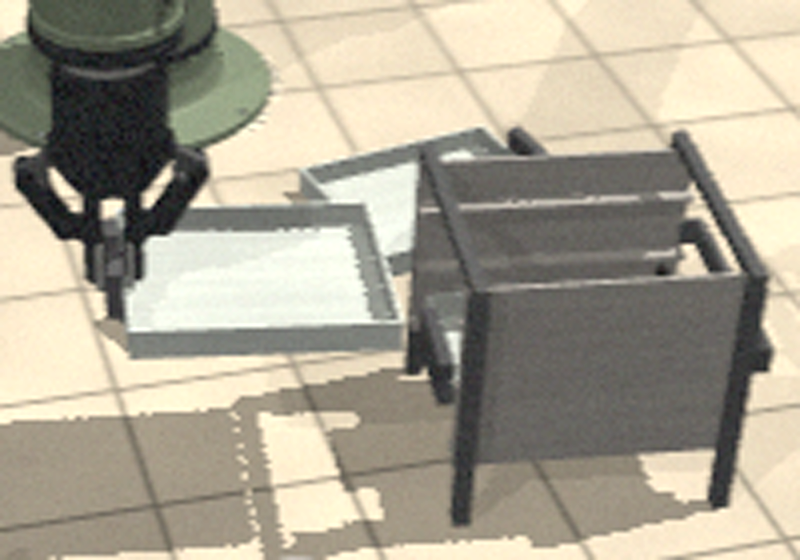

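View pics/wrist3.png

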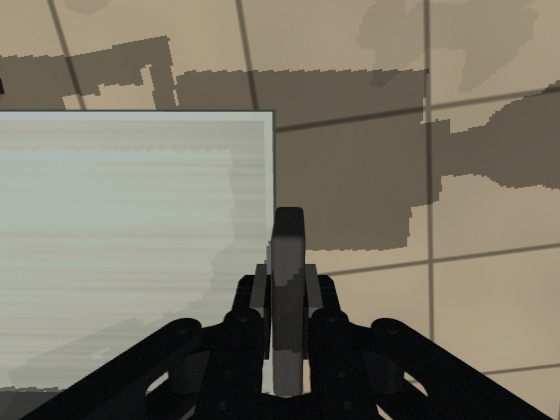

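```bash
cat > m2.py <<'E'
from h import *
cr=lambda x,y,ox,oy,k:((x+.5)/k-.5+ox,(y+.5)/k-.5+oy)
T=lambda x,y:(TOP,*cr(x,y,105,135,4)); S=lambda x,y:(SC,*cr(x,y,220,130,4))
a,e=tri(T(512,140),S(364,204)) if 0 else tri(T(511,140),S(401,322)); b,e2=tri(T(471,394),S(364,204))
print("rear corners",a.round(4),b.round(4),np.round([e,e2],4).tolist(),np.linalg.norm(a-b))
d=b-a;print("tray yaw",np.arctan2(d[1],d[0])-np.pi/2)
P={}
for n,t,s in [("Ffar",(432,80),(478,290)),("Fnear",(383,410),(427,150)),("Rfar",(100,33),(757,275)),("Rnear",(41,362),(680,136))]:
    x,e=tri(T(*t),S(*s)); P[n]=x; print(n,x.round(4),np.round(e,4), "z=.195:",onz(*T(*t),.195).round(4))
Z=.195
Q={n:onz(*T(*t),Z)[:2] for n,t in [("Ffar",(432,80)),("Fnear",(383,410)),("Rfar",(100,33)),("Rnear",(41,362))]}
c=sum(Q.values())/4; hx=(Q["Rfar"]+Q["Rnear"]-Q["Ffar"]-Q["Fnear"])/2; hy=(Q["Fnear"]+Q["Rnear"]-Q["Ffar"]-Q["Rfar"])/2
print("c",c,"len",np.linalg.norm(hx),np.linalg.norm(hy),"yaw",np.arctan2(hx[1],hx[0]),np.arctan2(hy[1],hy[0])-np.pi/2)
c3=sum(P.values())/4; hx=(P["Rfar"]+P["Rnear"]-P["Ffar"]-P["Fnear"])/2; print("tri",c3,np.arctan2(hx[1],hx[0]))
# predicted picks in s3c / t3c coordinates
yr=1.43;h=np.array([np.cos(yr),np.sin(yr)]);l=np.array([-h[1],h[0]])
def M(x,y,z,c=np.array([.5853,.2015]),z0=.025): return np.array([*(c+h*x+l*y),z0+z])
for nm,p in [("midL rear inner",(.1,.066,.08)),("midL front inner",(-.1,.066,.08)),("topL rear inner",(.1,.066,.13)),("topL front inner",(-.1,.066,.13)),("topR front inner",(-.1,-.066,.13)),("topR rear inner",(.1,-.066,.13)),("lowbar top mid",(-.102,0,.07)),("lowbarL",(-.102,.035,.07)),("lowbarR",(-.102,-.035,.07))]:
    s=(proj(SC,M(*p))-[220,130]+.5)*4; t=(proj(TOP,M(*p))-[105,135]+.5)*4; print(nm,"s",s.round(),"t",t.round())
E
python3 m2.py
python3 - <<'E'
import cv2
t=cv2.imread("pics/top3.png"); s=cv2.imread("pics/scene3.png")
f=lambda im,x,y,w,h,k:cv2.convertScaleAbs(cv2.resize(im[y:y+h,x:x+w],None,fx=k,fy=k,interpolation=cv2.INTER_CUBIC),alpha=1.8)
cv2.imwrite("pics/t3d.png",f(t,180,145,70,100,6))
cv2.imwrite("pics/s3d.png",f(s,310,155,110,60,7))
E
```

```text
rear corners [0.6395 0.0556 0.1619] [0.4929 0.0762 0.1601] [[0.0006, 0.0006], [0.0012, 0.0012]] 0.1480730062145833
tray yaw 1.4311927990951885
Ffar [0.6648 0.0971 0.1974] [0.0006 0.0006] z=.195: [0.6657 0.098  0.195 ]
Fnear [0.4827 0.1227 0.192 ] [0.0007 0.0007] z=.195: [0.4823 0.1215 0.195 ]
Rfar [0.6898 0.2796 0.1967] [0.001 0.001] z=.195: [0.6907 0.2812 0.195 ]
Rnear [0.5082 0.3059 0.1932] [0.0001 0.0001] z=.195: [0.5081 0.3054 0.195 ]
c [0.58670543 0.20154344] len 0.18530035197209355 0.1845749942269263 yaw 1.433241626759029 1.4410114490859027
tri [0.58637838 0.20131167 0.19485079] 1.433471633342528
midL rear inner s [685. 258.] t [ 92. 332.]
midL front inner s [415. 272.] t [423. 379.]
topL rear inner s [694. 200.] t [ 62. 323.]
topL front inner s [419. 214.] t [412. 373.]
topR front inner s [455. 321.] t [448. 148.]
topR rear inner s [749. 304.] t [104.  98.]
lowbar top mid s [428. 337.] t [445. 275.]
lowbarL s [419. 308.] t [436. 331.]
lowbarR s [437. 366.] t [454. 219.]
```

View pics/t3d.png

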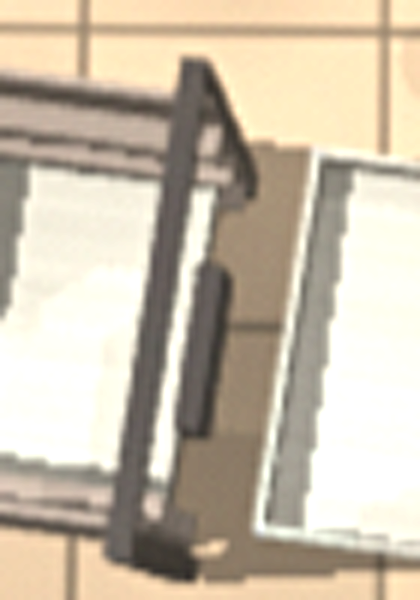

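View pics/s3d.png

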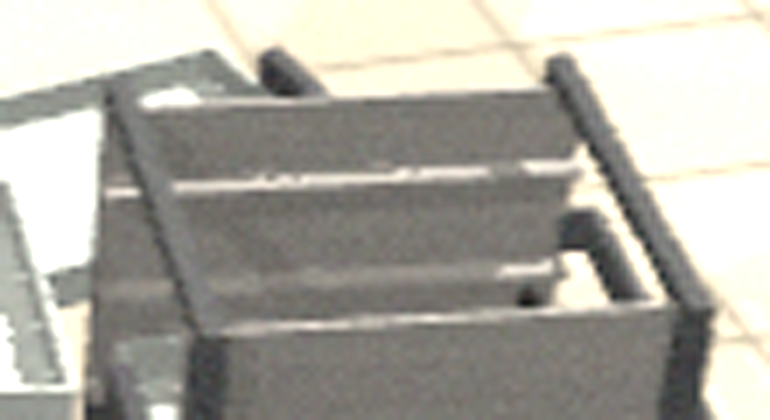

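```bash
python3 - <<'E'
import cv2
s=cv2.imread("pics/scene3.png")
f=lambda im,x,y,w,h,k:cv2.convertScaleAbs(cv2.resize(im[y:y+h,x:x+w],None,fx=k,fy=k,interpolation=cv2.INTER_CUBIC),alpha=1.5)
cv2.imwrite("pics/s3e.png",f(s,235,170,95,55,8))
E
```

```text
(no output)
```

View pics/s3e.png

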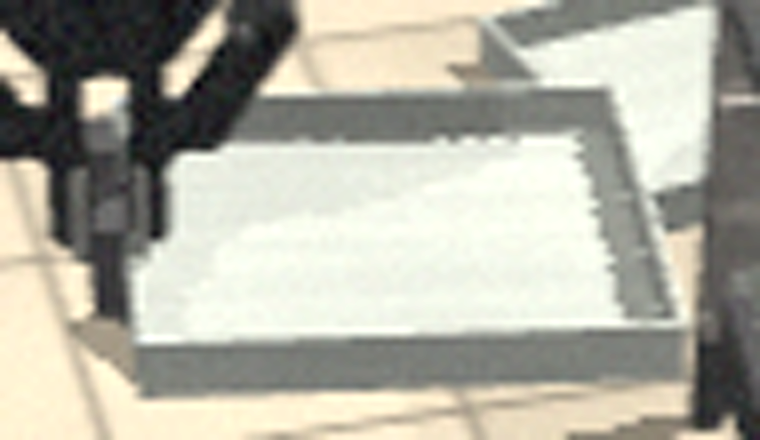

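```bash
python3 - <<'E'
from h import *
cr=lambda x,y,ox,oy,k:((x+.5)/k-.5+ox,(y+.5)/k-.5+oy)
yr=1.431;h=np.array([np.cos(yr),np.sin(yr),0]);l=np.array([-h[1],h[0],0])
G=np.array([.54031,-.11555,0]); T=G+.0945*h
for nm,px,side in [("front rim",(133,343),-.075),("rear rim",(683,321),-.075),("front bot",(142,397),-.075),("rear bot",(682,379),-.075),("far rear rim",(610,90),.075),("far mid rim",(255,97),.075)]:
    p,d=ray(SC,*cr(*px,235,170,8)); k=((T+l*side-p)@l)/(d@l); X=p+k*d; print(nm,X.round(4),"tray x",((X-T)@h).round(4))
E
```

```text
front rim [ 0.615  -0.1227  0.1674] tray x -0.0912
rear rim [0.64   0.0549 0.1637] tray x 0.0882
front bot [ 0.6154 -0.1203  0.1457] tray x -0.0887
rear bot [0.6402 0.0558 0.1402] tray x 0.0891
far rear rim [0.4915 0.076  0.1586] tray x 0.0884
far mid rim [ 0.4739 -0.0493  0.1633] tray x -0.0382
```

```bash
python3 - <<'E'
from h import *
from cell import r,cams,monitor
yr=1.432; h=np.array([np.cos(yr),np.sin(yr)]);RC=np.array([.5862,.2014])
q=tool(yr,.028,-1)
g=RC-h*(.1+.09+.03+.0945)
r.servo_line(np.array([*g,.120]),q,speed=.08); 
F=[];M=[]
for i in range(12):
    r.pause(.03);F.append(monitor.read_wrist_force());M.append(monitor.read_moment())
F=np.array(F);M=np.array(M);print(F.mean(0),F.std(0),M.mean(0),M.std(0))
print("d",M.mean(0)[0]/F.mean(0)[2]/h[1])
print(monitor.read_time(),monitor.read_tcp_pos())
c=cams.capture("scene"); s=c["frame"][:,:,::-1]; cv2.imwrite("pics/scene4.png",s)
cv2.imwrite("pics/s4c.png",cv2.convertScaleAbs(cv2.resize(s[165:250,235:335],None,fx=7,fy=7,interpolation=cv2.INTER_CUBIC),alpha=1.5))
E
```

```text
[-0.14745058 -0.14773409 -2.8177536 ] [0.52579288 0.44734259 0.53971475] [-0.26213813  0.0409835  -0.00460938] [0.02719367 0.02020552 0.02398571]
d 0.09393423340828988
8.6083 [ 0.54277902 -0.1100425   0.120207  ]
```

View pics/s4c.png

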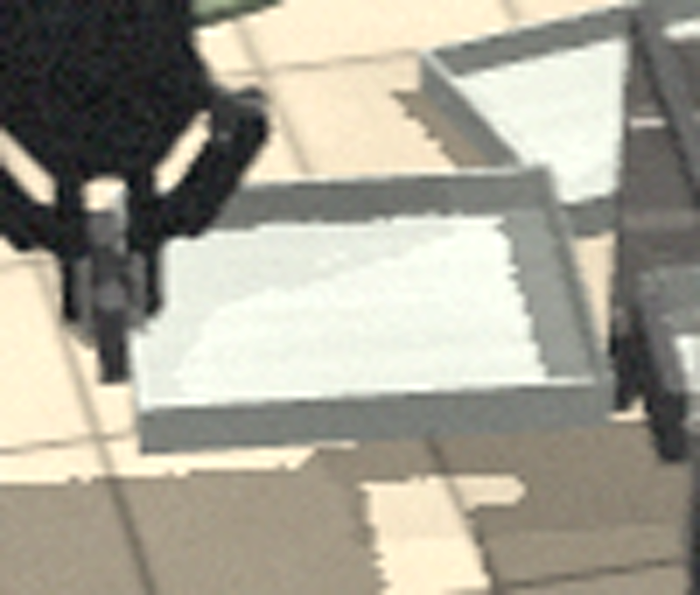

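```bash
python3 - <<'E'
from h import *
cr=lambda x,y,ox,oy,k:((x+.5)/k-.5+ox,(y+.5)/k-.5+oy)
yr=1.432;h=np.array([np.cos(yr),np.sin(yr),0]);l=np.array([-h[1],h[0],0])
T=np.array([.54278,-.11004,0])+.0945*h
for nm,px,side in [("front rim",(133,409),-.075),("rear rim",(610,379),-.075),("front bot",(140,453),-.075),("rear bot",(610,427),-.075),("far rear rim",(547,170),.075),("far mid rim",(245,184),.075)]:
    p,d=ray(SC,*cr(*px,235,165,7)); k=((T+l*side-p)@l)/(d@l); X=p+k*d; print(nm,X.round(4),"tray x",((X-T)@h).round(4))
E
```

```text
front rim [ 0.6174 -0.1176  0.1344] tray x -0.0917
rear rim [0.6424 0.0607 0.1351] tray x 0.0883
front bot [ 0.6178 -0.1154  0.1136] tray x -0.0894
rear bot [0.6425 0.0619 0.1124] tray x 0.0896
far rear rim [0.4939 0.0822 0.1319] tray x 0.0891
far mid rim [ 0.4767 -0.041   0.133 ] tray x -0.0352
```

The tray is level now: rim z is 0.1344 at the front and 0.1351 at the rear. Next I insert about 135 mm, watching the force.

```bash
python3 - <<'E'
from h import *
from cell import r,cams,monitor
yr=1.432; h=np.array([np.cos(yr),np.sin(yr)]);RC=np.array([.5862,.2014])
q=tool(yr,.028,-1)
g0=RC-h*(.1+.09+.03+.0945)
hit=r.servo_line(np.array([*(RC-h*.19),.122]),q,speed=.07,stop_force=7)
print(hit,monitor.read_time(),monitor.read_tcp_pos(),monitor.read_wrist_force(),monitor.read_moment())
c=cams.capture("top"); t=c["frame"][:,:,::-1]; cv2.imwrite("pics/top5.png",t)
c=cams.capture("scene"); s=c["frame"][:,:,::-1]; cv2.imwrite("pics/scene5.png",s)
f=lambda im,x,y,w,h,k:cv2.convertScaleAbs(cv2.resize(im[y:y+h,x:x+w],None,fx=k,fy=k,interpolation=cv2.INTER_CUBIC),alpha=1.5)
cv2.imwrite("pics/ts5.png",np.hstack([f(t,105,135,160,130,2.5*1),f(s,260,140,160,130,2.5)]))
E
```

```text
False 10.5833 [0.55986765 0.01280935 0.12196926] [-0.50587598 -0.10145099 -2.83901486] [-0.26338275  0.09754019 -0.02155716]
```

View pics/ts5.png

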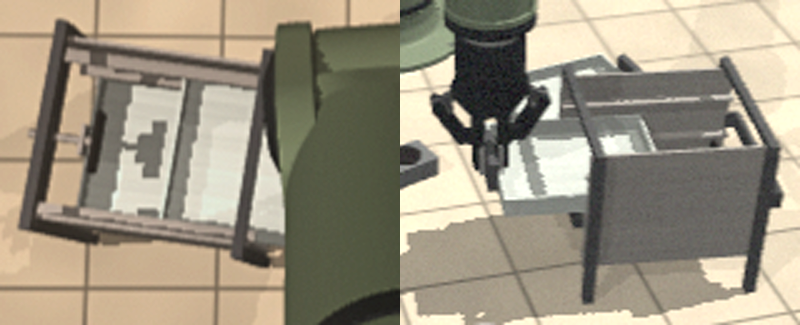

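The tray entered without contact. In the composite, its rear edge is at about (185,150) top and (640,150) scene, well between the plates. I go on and then lower it.

```bash
python3 - <<'E'
from h import *
from cell import r,cams,monitor
yr=1.432; h=np.array([np.cos(yr),np.sin(yr)]);RC=np.array([.5862,.2014])
q=tool(yr,.028,-1); g=RC-h*.1495
print(r.servo_line(np.array([*g,.122]),q,speed=.06,stop_force=7),monitor.read_tcp_pos(),monitor.read_wrist_force())
print(r.servo_line(np.array([*g,.106]),q,speed=.015,stop_force=3),monitor.read_tcp_pos(),monitor.read_wrist_force(),monitor.read_moment())
r.pause(.1)
F=[monitor.read_wrist_force()]; M=[monitor.read_moment()]
for i in range(6): r.pause(.02);F.append(monitor.read_wrist_force());M.append(monitor.read_moment())
print(np.mean(F,0),np.mean(M,0),monitor.read_time(),monitor.read_tcp_pos(),monitor.read_width())
c=cams.capture("scene"); s=c["frame"][:,:,::-1]; cv2.imwrite("pics/scene6.png",s)
f=lambda im,x,y,w,h,k:cv2.convertScaleAbs(cv2.resize(im[y:y+h,x:x+w],None,fx=k,fy=k,interpolation=cv2.INTER_CUBIC),alpha=1.5)
cv2.imwrite("pics/s6.png",f(s,285,140,130,100,6))
E
```

```text
False [0.56546204 0.0530077  0.12196715] [-0.18765897 -0.54316989 -2.59333266]
True [0.56521123 0.05278074 0.11612121] [ 0.12542578 -2.37312676 -1.52243401] [-0.5178136  -0.08474075 -0.03416812]
[ 1.00463975 -2.83846108 -1.94644319] [-0.61190168 -0.0830819  -0.09353194] 12.2417 [0.56502302 0.05284217 0.11613955] 0.01260452685983098
```

View pics/s6.png

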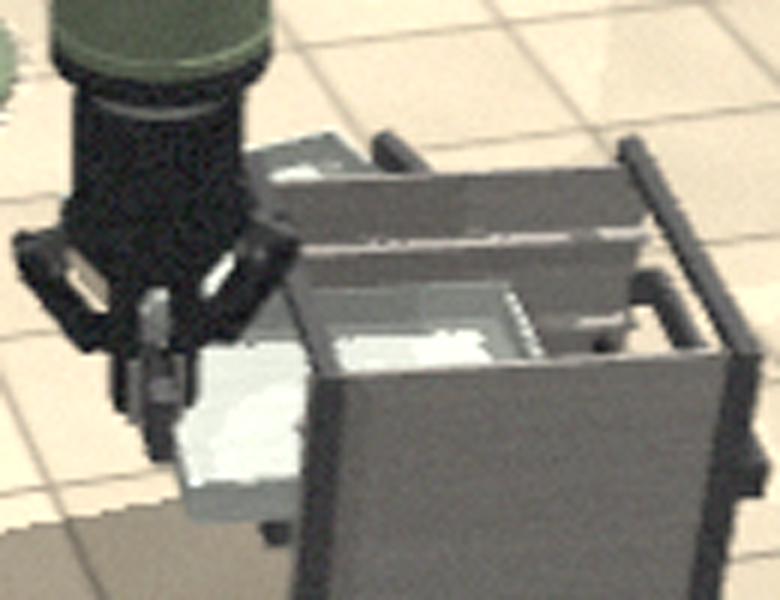

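The contact is mostly horizontal, along the rack's −x (ΔF ≈ −2.6 N) and at about cross-bar height. So the gripper's knuckle, at about (290,240) in the crop, touched the mouth cross-bar lightly rather than the tray touching the rails. I raise, back off about 16 mm, re-measure the COM and then set it down.

```bash
python3 - <<'E'
from h import *
from cell import r,cams,monitor
yr=1.432; h=np.array([np.cos(yr),np.sin(yr)]);RC=np.array([.5862,.2014])
q=tool(yr,.028,-1)
p=monitor.read_tcp_pos()
r.servo_line(np.array([*(RC-h*.1515),.122]),q,speed=.06)
g=RC-h*.166
r.servo_line(np.array([*g,.122]),q,speed=.06); r.pause(.15)
F=[];M=[]
for i in range(20): r.pause(.02);F.append(monitor.read_wrist_force());M.append(monitor.read_moment())
F=np.mean(F,0);M=np.mean(M,0);print(F,M,"d",-M[0]/-F[2]*-1)
print(r.servo_line(np.array([*g,.106]),q,speed=.015,stop_force=2.5),monitor.read_tcp_pos(),monitor.read_wrist_force())
r.pause(.1)
F=[];M=[]
for i in range(8): r.pause(.02);F.append(monitor.read_wrist_force());M.append(monitor.read_moment())
print(np.mean(F,0),np.mean(M,0),monitor.read_time(),monitor.read_tcp_pos(),monitor.read_width())
c=cams.capture("scene"); s=c["frame"][:,:,::-1]; cv2.imwrite("pics/scene7.png",s)
f=lambda im,x,y,w,h,k:cv2.convertScaleAbs(cv2.resize(im[y:y+h,x:x+w],None,fx=k,fy=k,interpolation=cv2.INTER_CUBIC),alpha=1.5)
cv2.imwrite("pics/s7.png",f(s,275,140,130,100,6))
E
```

```text
[-0.18463773 -0.00599445 -2.69613626] [-0.27526283  0.02893515  0.00063256] d -0.10209529535787078
True [0.56320835 0.0369021  0.11337821] [-0.467921   -0.12689482  6.01970128]
[ 0.45434138 -0.87412746  5.143443  ] [ 0.16205143 -0.22557232 -0.01555286] 14.2917 [0.56319175 0.03689228 0.11342888] 0.012542734177410593
```

View pics/s7.png

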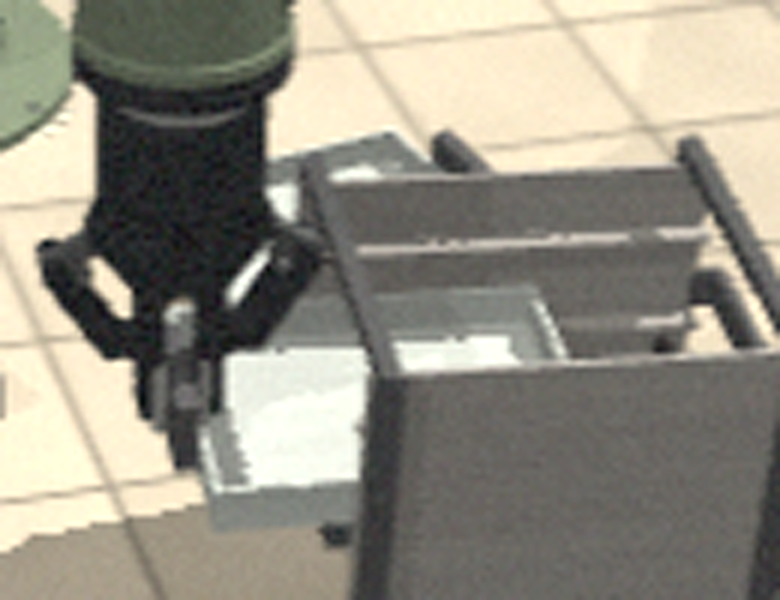

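W ≈ 2.7 N with the COM about 0.1 m ahead of the grip, near the tray centre and well inside the mouth. On the rails the centroid of contact is near the mouth edge, so the tray's rear is a hair high. I take out part of the lean, check, and release with a small opening.

```bash
python3 - <<'E'
from h import *
from cell import r,cams,monitor
yr=1.432; h=np.array([np.cos(yr),np.sin(yr)]);RC=np.array([.5862,.2014]); g=RC-h*.166
def avg(n=8):
    F=[];M=[]
    for i in range(n): r.pause(.02);F.append(monitor.read_wrist_force());M.append(monitor.read_moment())
    return np.mean(F,0),np.mean(M,0)
for lean,z in [(.018,.1136),(.008,.1136)]:
    r.servo_line(np.array([*g,z]),tool(yr,lean,-1),speed=.02)
    F,M=avg(); print(lean,monitor.read_tcp_pos(),F,M,"cop",(M[0]+.275)/(F[2]+2.7))
    if (M[0]+.275)/(F[2]+2.7)>.085: break
r.grip(.021); F,M=avg(); print("open",monitor.read_width(),F,M,monitor.read_time())
c=cams.capture("scene"); s=c["frame"][:,:,::-1]; cv2.imwrite("pics/scene8.png",s)
w=cams.capture("wrist")["frame"][:,:,::-1]; cv2.imwrite("pics/w8.png",w)
f=lambda im,x,y,w,h,k:cv2.convertScaleAbs(cv2.resize(im[y:y+h,x:x+w],None,fx=k,fy=k,interpolation=cv2.INTER_CUBIC),alpha=1.5)
cv2.imwrite("pics/s8.png",f(s,275,140,130,100,6))
E
```

```text
0.018 [0.56330412 0.03685804 0.11392231] [-2.00178686 -2.05904297  8.92205488] [0.18486202 0.43762806 0.08208037] cop 0.039568047872773356
0.008 [0.56331872 0.03680235 0.11407443] [-3.72380655 -3.18470649 12.26868972] [0.73211784 0.67485387 0.09539565] cop 0.06728162969378453
open 0.020709167066032326 [ 0.11457968 -0.20788125  0.36736661] [-0.00856961 -0.00966641 -0.01201983] 15.4917
```

View pics/s8.png

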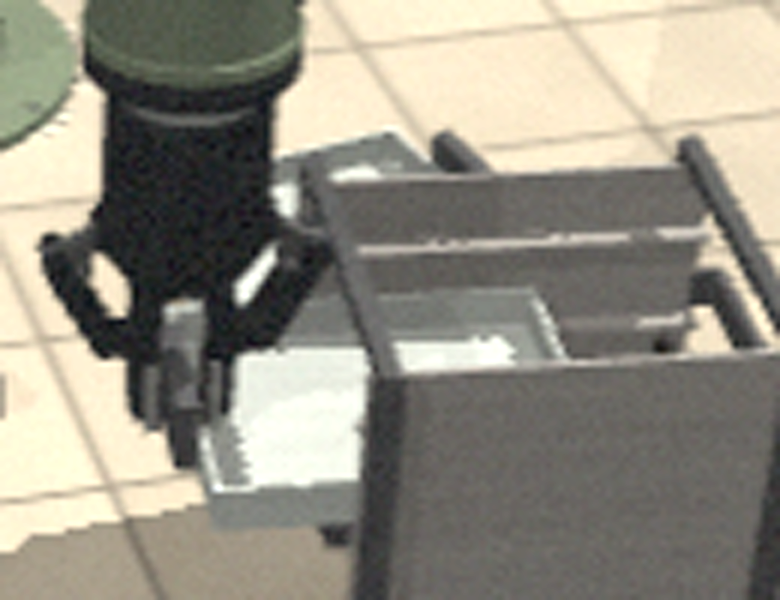

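View pics/w8.png

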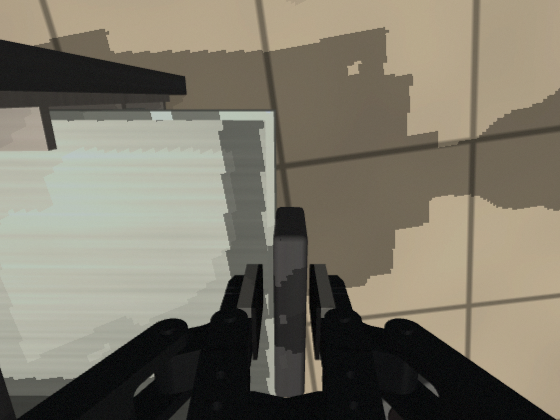

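Released: the wrist force is ≈0, and the view shows a gap on both sides of the bar at (288,300) with the tray level on the rails. Next I back out, close the fingers and line up leaned back for the push.

```bash
python3 - <<'E'
from h import *
from cell import r,cams,monitor
yr=1.432; h=np.array([np.cos(yr),np.sin(yr)]);RC=np.array([.5862,.2014]); g=RC-h*.166
P=lambda x,z:np.array([*(RC+h*x),z])
print(r.servo_line(P(-.166,.175),tool(yr,.008,-1),speed=.08,stop_force=6),monitor.read_tcp_pos())
for L in (.7,.8,.9):
    for f in (-1,1):
        print(L,f,[None if (s:=r.inverse_kinematics(P(x,z),tool(yr,L,f))) is None else np.round(s,2).tolist() for x,z in [(-.26,.2),(-.21,.113),(-.1,.113)]])
E
```

```text
False [0.56297606 0.03698557 0.17456555]
0.7 -1 [[0.61, 0.61, -0.35, 1.79, -0.6, 1.0, -1.01], [0.59, 0.74, -0.43, 1.86, -0.6, 0.77, -0.98], [0.45, 0.74, -0.51, 1.9, -0.66, 0.62, -1.09]]
0.7 1 [[1.14, 0.96, -1.28, 1.76, 0.25, 0.95, 1.37], [1.07, 1.13, -1.28, 1.83, 0.49, 0.8, 1.19], [0.89, 1.11, -1.29, 1.88, 0.59, 0.67, 0.96]]
0.8 -1 [[0.68, 0.66, -0.38, 1.78, -0.65, 1.04, -0.94], [0.66, 0.8, -0.48, 1.84, -0.64, 0.81, -0.91], [0.53, 0.79, -0.56, 1.9, -0.73, 0.65, -0.98]]
0.8 1 [[1.17, 1.01, -1.28, 1.75, 0.18, 0.95, 1.45], [1.1, 1.18, -1.28, 1.82, 0.42, 0.8, 1.3], [0.95, 1.24, -1.38, 1.88, 0.65, 0.7, 0.96]]
0.9 -1 [[0.73, 0.71, -0.42, 1.76, -0.69, 1.08, -0.89], [0.72, 0.86, -0.53, 1.82, -0.68, 0.85, -0.85], [0.6, 0.86, -0.61, 1.89, -0.77, 0.68, -0.89]]
0.9 1 [[1.2, 1.07, -1.28, 1.74, 0.12, 0.96, 1.53], [1.13, 1.24, -1.29, 1.8, 0.34, 0.81, 1.4], [0.96, 1.23, -1.29, 1.87, 0.4, 0.62, 1.22]]
```

```bash
python3 - <<'E'
from h import *
from cell import r,cams,monitor
yr=1.432; h=np.array([np.cos(yr),np.sin(yr)]);RC=np.array([.5862,.2014])
P=lambda x,z:np.array([*(RC+h*x),z])
print("vise",onz(TOP,395,155,.1),"jar",onz(TOP,275,138,.06))
r.servo_line(P(-.25,.2),tool(yr,.008,-1),speed=.15)
r.grip(0.0,40)
r.reach(P(-.26,.2),tool(yr,.9,-1))
r.servo_line(P(-.215,.113),tool(yr,.9,-1),speed=.12,stop_force=6)
r.pause(.1)
print(monitor.read_time(),monitor.read_tcp_pos(),monitor.read_width(),monitor.read_wrist_force())
c=cams.capture("scene"); s=c["frame"][:,:,::-1]; cv2.imwrite("pics/scene9.png",s)
f=lambda im,x,y,w,h,k:cv2.convertScaleAbs(cv2.resize(im[y:y+h,x:x+w],None,fx=k,fy=k,interpolation=cv2.INTER_CUBIC),alpha=1.5)
cv2.imwrite("pics/s9.png",f(s,240,120,180,130,4.4))
t=cams.capture("top")["frame"][:,:,::-1]; cv2.imwrite("pics/t9.png",f(t,105,110,260,180,3))
E
```

```text
vise [ 0.69462124 -0.3480689   0.1       ] jar [ 0.74844122 -0.04717777  0.06      ]
19.7417 [ 0.55677024 -0.01204602  0.11355923] 6.91970616035266e-05 [-0.55004684  0.5313523  -0.24447507]
```

View pics/s9.png

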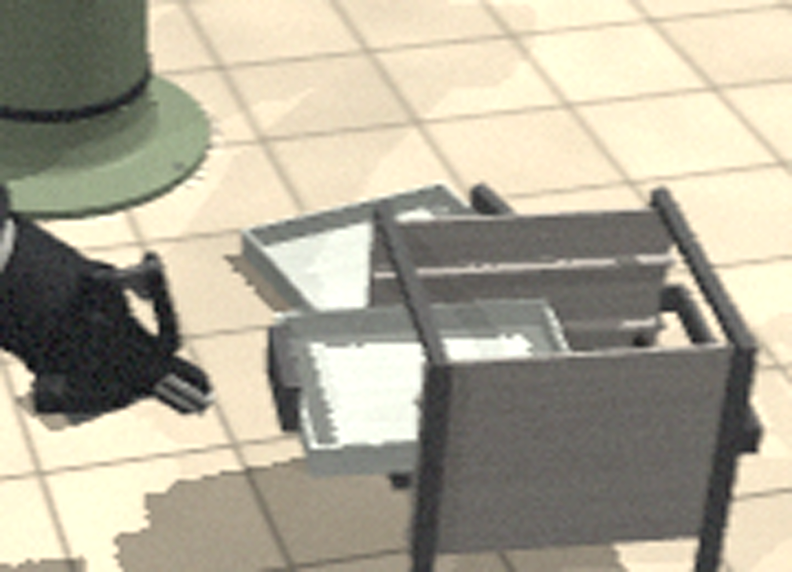

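View pics/t9.png

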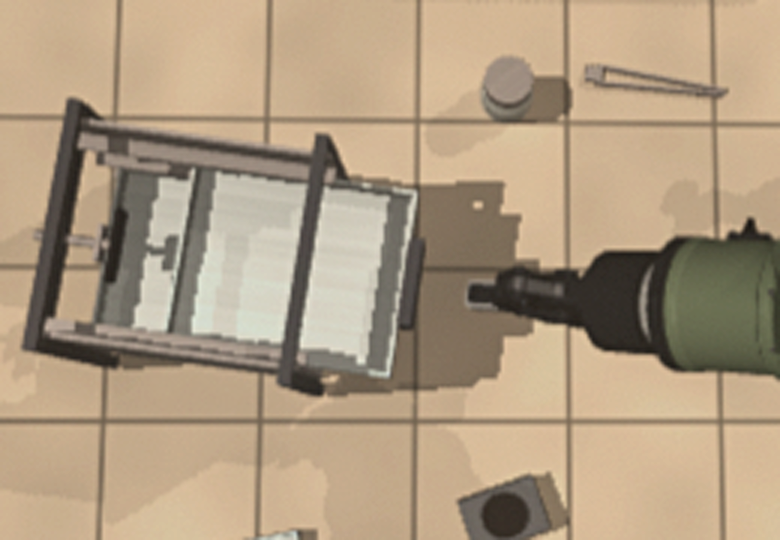

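The tray lies level on the middle rails, sticking out about 60 mm plus the bar. The rear edge is at (190,250) and the pad face at (120,245) in the top crop, so roughly 45 mm to go. I push in 2 mm steps, reading the force.

```bash
python3 - <<'E'
from h import *
from cell import r,cams,monitor
yr=1.432; h=np.array([np.cos(yr),np.sin(yr)]);RC=np.array([.5862,.2014]); q=tool(yr,.9,-1)
P=lambda x,z:np.array([*(RC+h*x),z])
def fh(n=4):
    v=[]
    for i in range(n): v.append(monitor.read_wrist_force()); r.pause(.012)
    v=np.mean(v,0); return -(v[:2]@h),v[2]
b=fh(8); print("base",b)
r.servo_line(P(-.192,.113),q,speed=.05,stop_force=4)
x=-.192; L=[]
while x<-.125:
    x+=.002
    hit=r.servo_line(P(x,.113),q,speed=.025,stop_force=12)
    f,fz=fh(); f-=b[0]; L.append((x,f))
    ax=(monitor.read_tcp_pos()[:2]-RC)@h
    print(round(x,4),round(ax,4),"F",round(f,2),"Fz",round(fz,2),"t",round(monitor.read_time(),2),hit)
    if hit or f>6.0: break
E
```

```text
base (np.float64(0.036918359967282856), np.float64(-0.05417983609876096))
-0.19 -0.1901 F 0.49 Fz -0.32 t 20.8 False
-0.188 -0.188 F -0.25 Fz 0.27 t 21.08 False
-0.186 -0.1859 F 0.38 Fz 0.05 t 21.37 False
-0.184 -0.1839 F -0.26 Fz -0.3 t 21.65 False
-0.182 -0.1819 F -0.22 Fz -0.28 t 21.93 False
-0.18 -0.1799 F 0.04 Fz 0.21 t 22.22 False
-0.178 -0.1779 F -0.1 Fz 0.31 t 22.5 False
-0.176 -0.1759 F -0.26 Fz -0.06 t 22.78 False
-0.174 -0.1739 F 0.12 Fz 0.19 t 23.07 False
-0.172 -0.1718 F 0.14 Fz -0.44 t 23.35 False
-0.17 -0.1699 F 0.06 Fz -0.06 t 23.63 False
-0.168 -0.1679 F 0.37 Fz 0.0 t 23.92 False
-0.166 -0.1659 F 0.4 Fz 0.1 t 24.2 False
-0.164 -0.1638 F 0.11 Fz 0.11 t 24.48 False
-0.162 -0.1618 F 0.3 Fz 0.0 t 24.77 False
-0.16 -0.1599 F 0.63 Fz -0.26 t 25.05 False
-0.158 -0.1578 F 0.33 Fz -0.22 t 25.33 False
-0.156 -0.1559 F 0.09 Fz 0.22 t 25.62 False
-0.154 -0.1539 F 0.16 Fz -0.05 t 25.9 False
-0.152 -0.1519 F 0.08 Fz 0.52 t 26.18 False
-0.15 -0.1498 F 0.2 Fz 0.02 t 26.47 False
-0.148 -0.1478 F 0.37 Fz 0.33 t 26.75 False
-0.146 -0.1458 F 0.8 Fz -0.19 t 27.03 False
-0.144 -0.1438 F 0.04 Fz -0.16 t 27.32 False
-0.142 -0.1418 F 0.25 Fz -0.06 t 27.6 False
-0.14 -0.1399 F 0.08 Fz 0.09 t 27.88 False
-0.138 -0.1378 F 0.56 Fz 0.4 t 28.17 False
-0.136 -0.1358 F 0.35 Fz 0.57 t 28.45 False
-0.134 -0.1339 F 0.13 Fz -0.06 t 28.73 False
-0.132 -0.1318 F 0.43 Fz 0.29 t 29.02 False
-0.13 -0.1299 F -0.13 Fz 0.05 t 29.3 False
-0.128 -0.1281 F 2.35 Fz 0.81 t 29.58 False
-0.126 -0.1262 F 4.27 Fz 1.61 t 29.87 False
-0.124 -0.1244 F 6.12 Fz 2.72 t 30.15 False
```

The force rises at about 0.9 N/mm from x≈−0.129, which matches the buffer spring, and it is now 6 N. I hold briefly and look before leaving.

```bash
python3 - <<'E'
from h import *
from cell import r,cams,monitor
r.pause(.3); print(np.mean([ (r.pause(.02),monitor.read_wrist_force())[1] for _ in range(8)],0),monitor.read_time())
f=lambda im,x,y,w,h,k:cv2.convertScaleAbs(cv2.resize(im[y:y+h,x:x+w],None,fx=k,fy=k,interpolation=cv2.INTER_CUBIC),alpha=1.6)
s=cams.capture("scene")["frame"][:,:,::-1]; t=cams.capture("top")["frame"][:,:,::-1]
cv2.imwrite("pics/s10.png",f(s,260,125,160,120,5)); cv2.imwrite("pics/t10.png",f(t,105,130,150,120,5))
E
```

```text
[ 0.51719515 -5.83218484  2.02841035] 30.5833
```

View pics/s10.png

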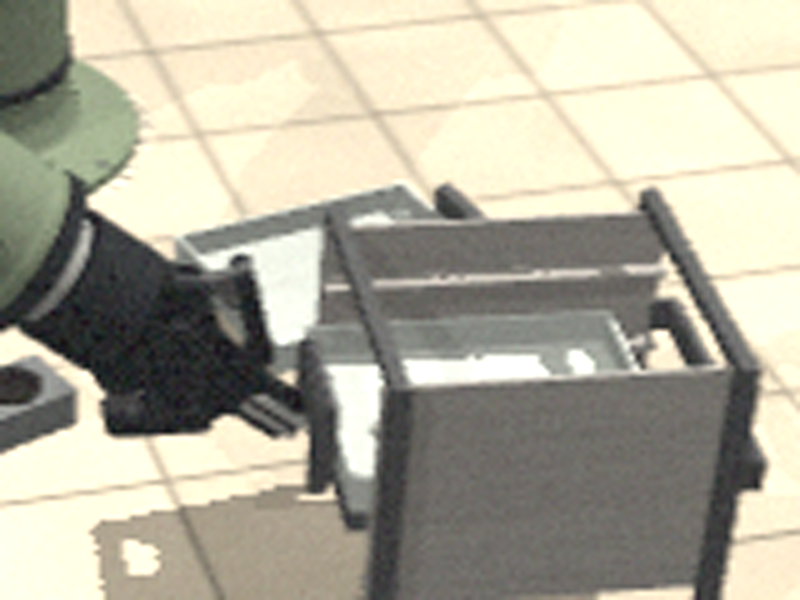

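View pics/t10.png

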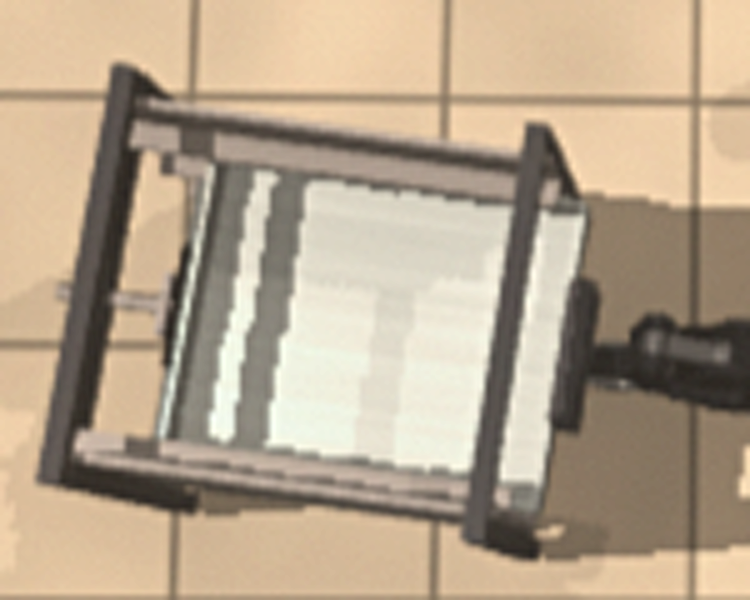

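The buffer pad's edge at (175,300) in the top crop touches the tray's rear, and the fingertip is on the bar at (600,360). I add 2 mm for margin over the unknown drag, hold, and withdraw.

```bash
python3 - <<'E'
from h import *
from cell import r,cams,monitor
yr=1.432; h=np.array([np.cos(yr),np.sin(yr)]);RC=np.array([.5862,.2014]); q=tool(yr,.9,-1)
P=lambda x,z:np.array([*(RC+h*x),z])
r.servo_line(P(-.122,.113),q,speed=.02,stop_force=8); r.pause(.2)
v=np.mean([ (r.pause(.02),monitor.read_wrist_force())[1] for _ in range(10)],0); print(v,-(v[:2]@h))
r.servo_line(P(-.14,.113),q,speed=.04)
r.servo_line(P(-.23,.16),q,speed=.12)
r.servo_line(P(-.3,.26),q,speed=.15); r.pause(.3)
print(monitor.read_wrist_force(),monitor.read_time(),monitor.read_tcp_pos())
f=lambda im,x,y,w,h,k:cv2.convertScaleAbs(cv2.resize(im[y:y+h,x:x+w],None,fx=k,fy=k,interpolation=cv2.INTER_CUBIC),alpha=1.6)
s=cams.capture("scene")["frame"][:,:,::-1]; t=cams.capture("top")["frame"][:,:,::-1]
cv2.imwrite("pics/s11f.png",s)
cv2.imwrite("pics/s11.png",f(s,260,125,160,120,5)); cv2.imwrite("pics/t11.png",f(t,105,110,260,180,3))
E
```

```text
[ 0.24189025 -7.80560564  3.06831278] 7.697075242310073
[ 0.88091945 -0.47800167  0.31585322] 34.1667 [ 0.54463043 -0.09541758  0.25970701]
```

View pics/s11.png

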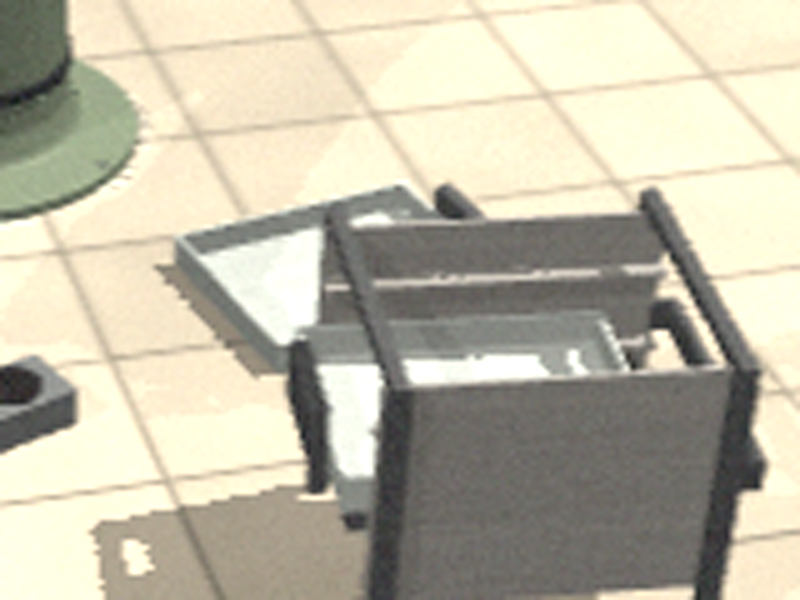

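View pics/t11.png

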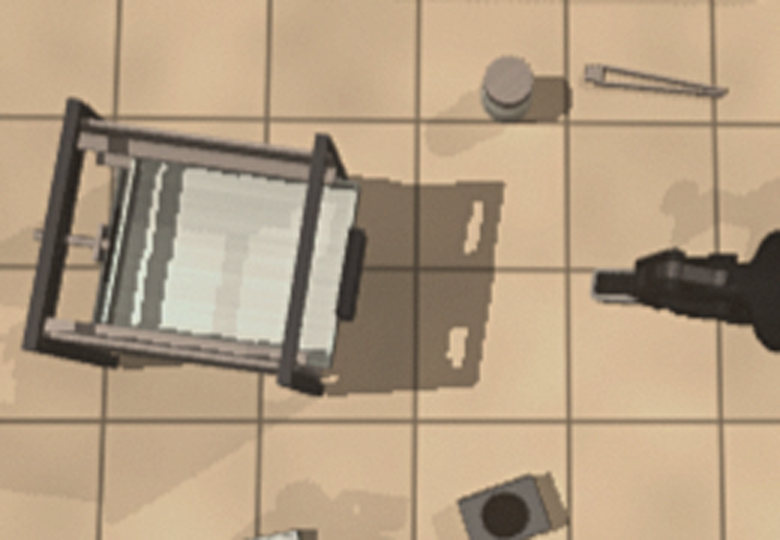

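View pics/s11f.png

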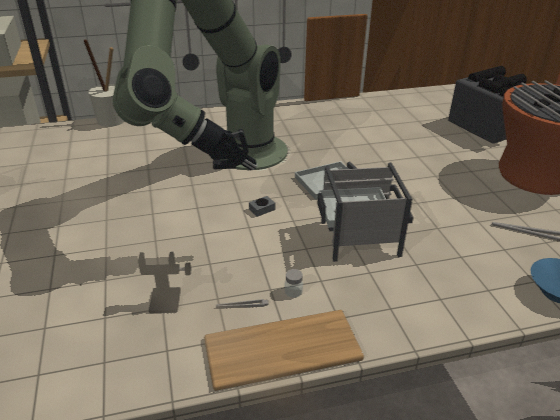

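The tray is level on the middle rails, just sprung back a few mm and with its rear still at the buffer (105,250 in the top crop). The gripper is clear and the bystanders are at their first pixels. I hand it in.

```bash
python3 -c "
from cell import order,monitor
print(monitor.read_time()); print(order.finish_job())"
```

```text
34.2667
the job is handed in; nothing more can be done
None
```

I put the rightmost tray level on the middle rails and let go with about 60 mm of its pan, plus the bar, still out in front. With the gripper leaned back I then pushed it in until the buffer pressed back, held it there, and withdrew. The job was handed in at 34.3 s.

- **Push:** the force rose at about 0.9 N/mm from first contact. I held about 6 N, then 7.7 N, for roughly 0.4 s each, well under the 20 N limit. Part of that reading may be rail drag, because the force readings taken at each pause on the way in (about 0–0.6 N) did not show the 1–5 N stated.
- **Last views:** the tray lies flat on the middle rails at the buffer, sprung back a few mm after I let go. The gripper is clear of it, and the vise, jar, tweezer and speaker appear unmoved.
- **What went wrong:** on the first try at lowering the tray, a gripper knuckle touched the rack's mouth cross-bar with about 3 N. I backed off 16 mm and set the tray down from there.
- **Corrections:** the tray drooped about 0.03 rad in the grip, so I tilted the tool to level it. Part of that tilt came back out on the rails, where the force briefly reached about 15 N on the mouth edge before release.

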